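# Find the loose microscope objective by feel and set it aside

### The job

One of the four microscope objectives standing in the service block has an undersized mount and sits loose in its seat. Find it by taking hold of the objectives and gently wiggling them side to side, without forcing them or pulling a sound one out; then lift out the loose one and stand it upright, fully home, in the empty seat of the black repair stand. Leave the sound ones in their seats and everything else on the bench where it is.

Things in the scene. Friction and masses are not known exactly. Their poses are not given: they have to be found in the camera images.
- block: aluminium service block bolted to the table, 70 (x) x 265 (y) x 30 (z) mm, origin at the centre of its underside; four seats in a row along its y axis, an objective in each. It does not move. Keep sideways pushes under 15 N. A sound objective (20 mm stub) has about 0.5 mm of play to each side and then stops hard; the loose one (15 mm stub) slides freely about 3 mm to each side. Any seat may hold it.
- seat1 (a point): centre of a seat's mouth in the block's top face (30 mm above the table), at -97.5 mm along the block's y; hole 21 mm wide, 22 deep. A steel objective stands in it nose up, centred; all look alike, round, 100 to 210 g. Heights over this point: flange 34 mm wide, 0 to 6 mm; straight barrel 28 mm wide, 6 to 44 (grip here); nose tapers to 62. An 18 mm long stub below the flange is hidden in the seat.
- seat2 (a point): centre of a seat's mouth in the block's top face (30 mm above the table), at -32.5 mm along the block's y; hole 21 mm wide, 22 deep. A steel objective stands in it nose up, centred; all look alike, round, 100 to 210 g. Heights over this point: flange 34 mm wide, 0 to 6 mm; straight barrel 28 mm wide, 6 to 44 (grip here); nose tapers to 62. An 18 mm long stub below the flange is hidden in the seat.
- seat3 (a point): centre of a seat's mouth in the block's top face (30 mm above the table), at 32.5 mm along the block's y; hole 21 mm wide, 22 deep. A steel objective stands in it nose up, centred; all look alike, round, 100 to 210 g. Heights over this point: flange 34 mm wide, 0 to 6 mm; straight barrel 28 mm wide, 6 to 44 (grip here); nose tapers to 62. An 18 mm long stub below the flange is hidden in the seat.
- seat4 (a point): centre of a seat's mouth in the block's top face (30 mm above the table), at 97.5 mm along the block's y; hole 21 mm wide, 22 deep. A steel objective stands in it nose up, centred; all look alike, round, 100 to 210 g. Heights over this point: flange 34 mm wide, 0 to 6 mm; straight barrel 28 mm wide, 6 to 44 (grip here); nose tapers to 62. An 18 mm long stub below the flange is hidden in the seat.
- stand_seat (a point): centre of the mouth of the single seat of the repair stand: a low black block 80 x 80 x 30 mm fixed to the table with one round hole 24 mm across and 22 mm deep in the middle of its top face, 30 mm above the table; empty at the start
- dust_cap: bystander, to be left where it is: black round dust cap, 44 mm across, 18 mm high; origin at the centre of its underside
- eyepiece: bystander, to be left where it is: black eyepiece standing on its narrow end, 36 mm across, 50 mm high; origin at the centre of its underside
- oil_bottle: bystander, to be left where it is: small amber bottle, 32 mm across, 70 mm high; origin at the centre of its underside
- slide_box: bystander, to be left where it is: closed grey and white slide box, 90 x 130 x 35 mm; origin at the centre of its underside
- petri_dish: bystander, to be left where it is: shallow round dish with a brown layer, 90 mm across, 15 mm high; origin at the centre of its underside
- screwdriver: bystander, to be left where it is: screwdriver lying flat, 150 mm long, along its x axis; origin at the centre of its underside
- lens_brush: bystander, to be left where it is: brush lying flat, 140 mm long, along its x axis; origin at the centre of its underside
- stand: the repair stand, origin at the centre of its underside; it does not move
Not all that is in view belongs to the job. Leave any green or purple look-alike of the stand alone.

How it is judged:
By the outcome, as a careful person would: the job done as asked, in the order asked, and still so for the second after the job is handed in, with the robot touching nothing.
It also fails if it takes over 67 s, if anything falls off the work surface, if the arm or the gripper's body presses on something with over 40 N, if the wrist force passes 120 N, or if a joint passes its speed limit or range.

### The arm

A 6-joint arm with a two-finger parallel gripper is mounted at the origin on the work surface. World frame = base frame: x ahead of the robot, y to its left, z up, the work surface at z = 0. Lengths are in mm, angles in rad, forces in N, time in s.
With the tool pointing down it reaches from about 350 to 775 mm from the base axis. Payload 7.3 kg.
Tool frame: the origin (TCP) lies between the finger pads; the fingertips stand 14 mm ahead of it and the grasp point (between the pads) lies 5 mm behind it; z points along the fingers, y is the line along which they close (so a half turn about z gives the same grasp; the last joint's range is limited). The gripper opens to 92 mm and grips with 3 to 60 N. Pads are 19 mm wide; open, the fingers measure 130 mm over their backs; the gripper's body (75 mm by 190 mm) begins 47 mm behind the grasp point.
Start: joints at [-1.317, 0.342, 1.524, -0, 1.275, -0.146], TCP at [204.371, -483.607, 240.741] pointing down, gripper open.
Joint ranges: [-2.53, 2.53], [-0.77, 2.02], [0.04, 2.7], [-1, 4.14], [0.28, 2.66], [-3.11, 3.11]. Speed limits (rad/s): [2.57, 2.57, 3.14, 3.14, 3.14, 3.14].

### API

Orientations are given as a rotation vector (axis times angle).
In Python, from plant import env gives the robot as it stands.
- The arm moves only by the shell command python3 -m creep 'ROWS' [OPENING]. ROWS is text: rows parted by semicolons, each of 4 numbers parted by spaces: the shift along the world's x, y, z in cm, then the turn about the world's z in rad. In form: tx ty tz turn; .... A call has 1 to 20 rows; each row shifts and turns the commanded pose from where the row before left it; what a row does not reach is not made up. A row lasts 1/10 s, in which the tool goes at most 50 mm and 8.59 degrees, less where a joint would pass 70% of its speed; a pose out of reach is approached as far as the arm can. A call with a gripper value outside its range is refused whole. OPENING is the closure, from 0 (fully open) to 1 (shut), set as the call begins (- or left out, the last holds). The fingers move at their own pace and stop on an object; the grip force is fixed at half the most. Time passes only in rows, so rows that do not move let the fingers close. It gives the time, the measured TCP pose, the force, the opening and the grip force at its end, in the units of the state.
- env.read_state(): the state, without advancing time (a new reading comes with each control period).
- env.snapshot(name): name is "side" or "top"; returns a dict with "pixels" (480x640x3 uint8, red, green, blue), "camera_matrix" (3x3 intrinsics, pixels), "k1" (the pictures are not rectified: a ray, as slopes to the right and down, at radius r is drawn at 1 + k1 r^2 times it, then the intrinsics apply), "world_from_camera" (4x4, takes a point from camera to world coordinates). Camera axes: x right, y down, z forward; pixel columns grow to the right and rows downward; lengths in mm; the calibration is good to about 2 mm. A picture is of the moment at which its call begins. There is no depth.
- env.close_job(): hands the job in; it is judged then, once.
Trained networks look in a picture, given as the dict that the camera call returned (one of the last four; its "shot" number tells which), for a name from the list of things; names that differ only in an ending like _2 or _b are one class to them, and where a whole thing is asked for, a point or a joint stands for the part that bears it (a point fixed in the world has none). Each returns a list of dicts, best first, with "confidence" (0 to 1); they miss things now and then, are a little off and sometimes report something else, mostly with a low value. They report only what shows in the picture. A call takes as long as a camera call. They do not tell look-alikes from the thing itself.
- env.find_in(picture, thing): "point" ([x, y, z] in mm, in world coordinates, good to about 4 mm: the middle of the surface that is visible of it).
The state is a dict: "t": time; "q": joint angles; "joint_velocities": joint speeds; "joint_efforts": joint torques, N m; "eef_pos": TCP position; "orientation": TCP orientation; "force": force on the tool from outside, world axes, zero at the start; "wrist_torque": the same for the moment, N m; "finger_gap": finger opening in mm; "gripper_force": force on a finger pad.
Only numpy, scipy, OpenCV 4.12 (cv2) and the standard library are available. Lean on these libraries where they do the work, as an engineer would, in place of code of your own. Each camera call takes 0.05 s, during which the arm holds its last target. There are 200 camera calls.

## Working session

There is one attempt and no reset: what is moved stays moved. The work goes in short steps, Python scripts to look and compute and a shell command to move; the robot and the scene stay as the last step left them, time stands still between calls to the robot, and variables do not carry over. Pictures are saved under pics/ and viewed, at most 10 in all, crops included, and the job is handed in when it is done.

```bash
mkdir -p pics; python3 - <<'E'
from plant import env
import cv2
for n in ("top","side"):
    p=env.snapshot(n); cv2.imwrite(f"pics/{n}0.png",p["pixels"][:,:,::-1])
    print(n,p["camera_matrix"].tolist(),p["k1"],p["world_from_camera"].round(4).tolist())
    for th in ("block","seat1","stand","stand_seat","oil_bottle","eyepiece","slide_box"):
        print(th,[(d["point"],d["confidence"]) for d in env.find_in(p,th)[:4]])
s=env.read_state();print(s["t"],s["eef_pos"],s["orientation"],s["finger_gap"])
E
```

```text
top [[485.79482256590285, 0.0, 315.2266128156755], [0.0, 485.79482256590285, 246.3418304290684], [0.0, 0.0, 1.0]] -0.06074958131733872 [[0.0124, -0.9985, 0.0539, 496.3562], [-0.9998, -0.0117, 0.0135, 1.8221], [-0.0128, -0.054, -0.9985, 1177.1549], [0.0, 0.0, 0.0, 1.0]]
block [([573.6, -119.3, 30.2], 0.81)]
seat1 [([565.3, -109.9, 30.3], 0.72)]
stand [([661.2, 256.7, 28.8], 0.97), ([358.2, 368.8, 27.6], 0.92), ([490.3, 270.8, 30.4], 0.84), ([503.4, 125.2, 27.3], 0.68)]
stand_seat [([503.7, 123.7, 29.3], 0.87), ([491.6, 267.7, 32.5], 0.82), ([662.9, 252.7, 35.8], 0.64), ([361.2, 368.6, 27.0], 0.58)]
oil_bottle [([520.5, 334.1, 42.6], 0.57)]
eyepiece [([666.8, -194.0, 45.0], 0.76)]
slide_box [([766.9, 92.0, 38.5], 0.69)]
side [[616.5378432177951, 0.0, 327.6145589918602], [0.0, 616.5378432177951, 239.28005019459792], [0.0, 0.0, 1.0]] -0.21191170876838886 [[-0.9153, -0.2964, 0.2729, 251.2404], [-0.4029, 0.6695, -0.6241, 766.689], [0.0023, -0.6811, -0.7322, 951.693], [0.0, 0.0, 0.0, 1.0]]
block [([556.6, -70.2, 30.5], 0.66)]
seat1 [([551.1, -75.1, 29.4], 0.89)]
stand [([490.8, 277.6, 31.2], 0.97), ([359.2, 372.8, 26.5], 0.84), ([654.4, 263.0, 34.4], 0.7), ([503.4, 134.6, 34.8], 0.61)]
stand_seat [([499.7, 132.6, 32.7], 0.97), ([486.6, 274.4, 29.3], 0.96), ([363.3, 370.6, 30.6], 0.69), ([656.6, 264.0, 30.7], 0.69)]
oil_bottle [([512.6, 348.4, 44.6], 0.91)]
eyepiece [([660.2, -182.3, 39.5], 0.82)]
slide_box [([765.1, 108.7, 31.7], 0.71), ([488.5, 275.4, 27.9], 0.37)]
0.8 [ 204.35707183 -483.6173548   240.75504497] [ 3.07890215e+00  6.23745869e-01 -4.66578237e-06] 91.81440732806611
```

View pics/top0.png

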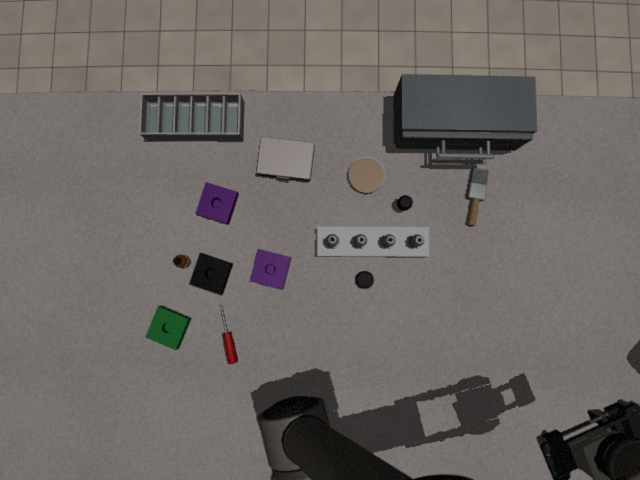

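View pics/side0.png

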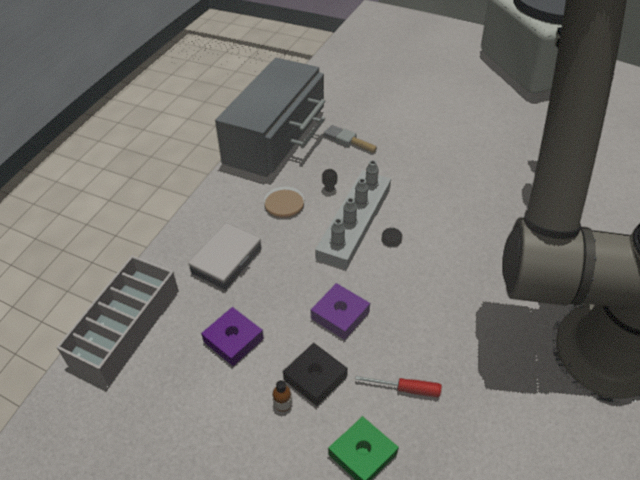

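The pictures show four stand-like blocks in the top view: purple (216,203), purple (271,269), green (168,327) and black (211,273). The black one fits the description. The service block spans about (316..429, 227..258), with the objectives at about x 331, 360, 389 and 417. I'll enlarge and measure both.

```bash
cat > h.py <<'E'
import numpy as np, cv2
def ray(p,uv):
    K=p["camera_matrix"];k=p["k1"];d=np.array([k,0,0,0,0.])
    # r_d = r(1+k r^2): cv2 model
    n=cv2.undistortPoints(np.array(uv,float).reshape(-1,1,2),K,d).reshape(-1,2)
    T=p["world_from_camera"]
    return T[:3,3],np.c_[n,np.ones(len(n))]@T[:3,:3].T
def at(p,uv,z):
    o,r=ray(p,uv); return o+r*((z-o[2])/r[:,2])[:,None]
def proj(p,X):
    T=np.linalg.inv(p["world_from_camera"]);d=np.array([p["k1"],0,0,0,0.])
    return cv2.projectPoints(np.array(X,float).reshape(-1,1,3),cv2.Rodrigues(T[:3,:3])[0],T[:3,3],p["camera_matrix"],d)[0].reshape(-1,2)
E
python3 - <<'E'
from plant import env
from h import *
import pickle
P={n:env.snapshot(n) for n in("top","side")}
pickle.dump(P,open("P.pkl","wb"))
p=P["top"];im=p["pixels"]
g=im.max(2).astype(int)
for (x0,x1,y0,y1,m) in ((300,445,215,270,g>165),(185,240,245,302,g<50)):
    M=np.zeros(g.shape,np.uint8);M[y0:y1,x0:x1]=m[y0:y1,x0:x1]
    c=max(cv2.findContours(M,cv2.RETR_EXTERNAL,cv2.CHAIN_APPROX_NONE)[0],key=len).reshape(-1,2)
    w=at(p,c,30)[:,:2].astype(np.float32); print(cv2.minAreaRect(w))
a=cv2.resize(im[215:270,300:445],None,fx=5,fy=5,interpolation=2)
b=cv2.resize(im[245:302,180:245],None,fx=5,fy=5,interpolation=2)
s=P["side"]["pixels"]; c=cv2.resize(s[335:410,270:360],None,fx=4,fy=4,interpolation=2)
o=np.zeros((600,730,3),np.uint8);o[:275,:725]=a;o[280:565,:325]=b;o[280:580,340:700]=c
cv2.imwrite("pics/c1.png",o[:,:,::-1])
E
```

```text
Traceback (most recent call last):
ValueError: max() iterable argument is empty
```

```bash
python3 - <<'E'
from h import *
import pickle
P=pickle.load(open("P.pkl","rb"))
p=P["top"];im=p["pixels"]
g=im.max(2)
print(g[230:256:5,318],g[265:285:5,200:225:8],g[240,245])
for (x0,x1,y0,y1,inv,t) in ((300,445,215,270,0,(int(g[250,345])+int(g[220,345]))//2),(185,240,245,302,1,(int(g[280,205])+int(g[250,190]))//2)):
    m=(g>t) if not inv else (g<t)
    M=np.zeros(g.shape,np.uint8);M[y0:y1,x0:x1]=m[y0:y1,x0:x1]
    M=cv2.morphologyEx(M,cv2.MORPH_OPEN,np.ones((3,3)))
    c=max(cv2.findContours(M,cv2.RETR_EXTERNAL,cv2.CHAIN_APPROX_NONE)[0],key=len).reshape(-1,2)
    w=at(p,c,30)[:,:2].astype(np.float32); print(t,cv2.minAreaRect(w))
a=cv2.resize(im[215:270,300:445],None,fx=5,fy=5,interpolation=2)
b=cv2.resize(im[245:302,180:245],None,fx=5,fy=5,interpolation=2)
s=P["side"]["pixels"]; c=cv2.resize(s[335:410,270:360],None,fx=4,fy=4,interpolation=2)
o=np.zeros((600,730,3),np.uint8);o[:275,:725]=a;o[280:565,:325]=b;o[280:580,340:700]=c
o=np.clip(o.astype(float)*1.5,0,255).astype(np.uint8)
cv2.imwrite("pics/c1.png",o[:,:,::-1])
E
```

```text
[146 143 147 145 149 135] [[19 18 24 20]
 [22 13 13 19]
 [24 18 18 15]
 [10 25 19 20]] 121
135 ((572.5411376953125, -119.50302124023438), (66.42282104492188, 260.8478698730469), 0.6750730276107788)
73 ((490.76361083984375, 264.612548828125), (85.62445068359375, 79.40715026855469), 72.57420349121094)
```

View pics/c1.png

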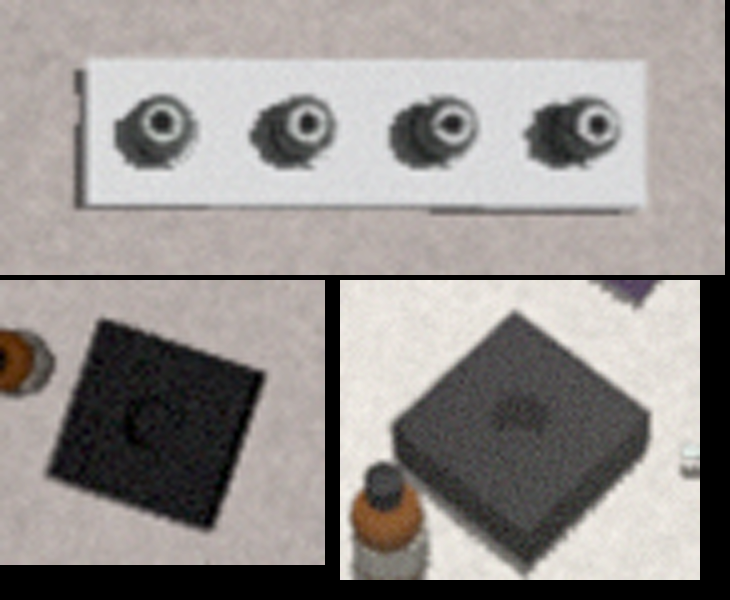

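The crop confirms that the black stand is a clean square with its hole at about (210,272) in the top picture and (315,368) in the side picture. The bottle is close by. The objective noses show at crop x 162, 309, 453 and 598. Next I convert these to world coordinates.

```bash
python3 - <<'E'
from h import *
import pickle
P=pickle.load(open("P.pkl","rb"))
p=P["top"];f=lambda u,v:((u+.5)/5-.5+300,(v+.5)/5-.5+215)
print(at(p,[f(162,122),f(309,122),f(453,124),f(598,125)],92).round(1))
print("hole",at(p,[(209.9,272.2)],30).round(1))
q=P["side"]
s=q["pixels"].max(2)
g=lambda u,v:((u-340+.5)/4-.5+270,(v-280+.5)/4-.5+335)
print("side hole",at(q,[g(520,412)],30).round(1))
c=at(q,[g(516,313),g(649,413),g(527,527),g(393,428)],30); print("side corners",c.round(1),c.mean(0))
h=lambda u,v:((u+.5)/5-.5+180,(v-280+.5)/5-.5+245)
c=at(p,[h(100,318),h(266,372),h(211,530),h(47,474)],30); print("top corners",c.round(1),c.mean(0))
# side: where block corners/noses would project per top estimate
R=np.array([[1,-.012],[.012,1]]);B=np.array([572.5,-119.5])
X=[np.r_[B+R@[0,d],92] for d in(-97.5,-32.5,32.5,97.5)]+[np.r_[B+R@[a,b],30] for a in(-35,35) for b in(-132.5,132.5)]
uv=proj(q,X);print(uv.round(1).tolist())
o=cv2.resize(q["pixels"][145:280,300:420],None,fx=4,fy=4,interpolation=2)
for u,v in uv: cv2.drawMarker(o,(int((u-300+.5)*4),int((v-145+.5)*4)),(255,0,0),1,9)
cv2.imwrite("pics/c2.png",o[:,:,::-1])
E
```

```text
[[ 571.8  -20.9   92. ]
 [ 572.5  -86.6   92. ]
 [ 572.4 -151.1   92. ]
 [ 572.7 -216.1   92. ]]
hole [[493.9 266.4  30. ]]
side hole [[493.4 266.7  30. ]]
side corners [[516.2 221.   30. ]
 [442.4 244.8  30. ]
 [467.6 316.5  30. ]
 [539.9 296.3  30. ]] [491.51976344 269.65362218  30.        ]
top corners [[541.1 292.2  30. ]
 [516.4 212.2  30. ]
 [441.4 236.8  30. ]
 [466.6 315.9  30. ]] [491.35858201 264.27534864  30.        ]
[[373.3, 161.6], [362.7, 179.8], [351.4, 199.3], [339.2, 220.2], [391.7, 177.5], [348.3, 258.7], [362.8, 169.5], [316.1, 248.4]]
```

View pics/c2.png

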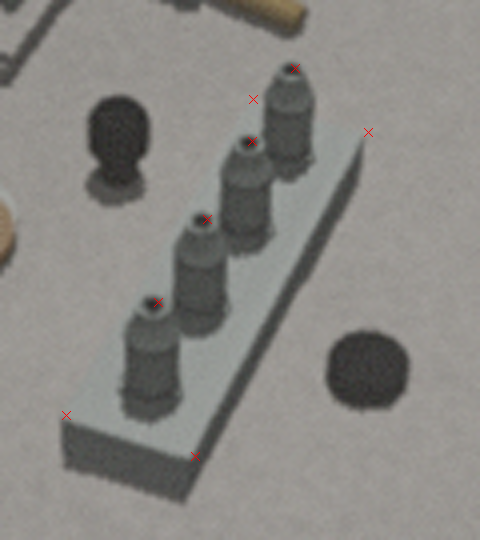

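The side view agrees within about 1 px: the projected marks land on the noses and the block corners. The seats are at x≈573 and y≈-217, -152, -87 and -22, and the stand seat is at about (492,266). Next I move above seat 1 with the fingers closing along x.

```bash
python3 -m creep '3.07 2.22 -0.8 0.099;3.07 2.22 -0.8 0.099;3.07 2.22 -0.8 0.099;3.07 2.22 -0.8 0.099;3.07 2.22 -0.8 0.099;3.07 2.22 -0.8 0.099;3.07 2.22 -0.8 0.099;3.07 2.22 -0.8 0.099;3.07 2.22 -0.8 0.099;3.07 2.22 -0.8 0.099;3.07 2.22 -0.8 0.099;3.07 2.22 -0.8 0.094;0 0 0 0;0 0 0 0;0 0 0 0' 0.45
```

```text
t: 2.4
eef_pos: [572.1, -217.9, 144.9]
orientation: [2.21, 2.233, -0.001]
force: [-0.1, -0.4, -0.0]
finger_gap: 50.5
gripper_force: 0.0
```

```bash
python3 -m creep '0.1 0.1 -3 0;0 0 -3 0;0 0 -2 0;0 0 -1 0;0 0 0 0;0 0 0 0'; python3 -m creep '0 0 0 0;0 0 0 0;0 0 0 0;0 0 0 0;0 0 0 0' 0.66
```

```text
t: 3.0
eef_pos: [574.0, -217.1, 55.9]
orientation: [2.208, 2.232, 0.001]
force: [0.4, 0.1, 1.3]
finger_gap: 50.5
gripper_force: 0.0
t: 3.5
eef_pos: [573.8, -216.2, 54.9]
orientation: [2.208, 2.235, 0.0]
force: [-0.3, 0.7, 0.5]
finger_gap: 31.3
gripper_force: 0.0
```

```bash
python3 - <<'E'
from plant import env
from h import *
p=env.snapshot("side");o=cv2.resize(p["pixels"][100:280,280:440],None,fx=3.3,fy=3.3)
cv2.imwrite("pics/c3.png",o[:,:,::-1])
E
```

```text
(no output)
```

View pics/c3.png

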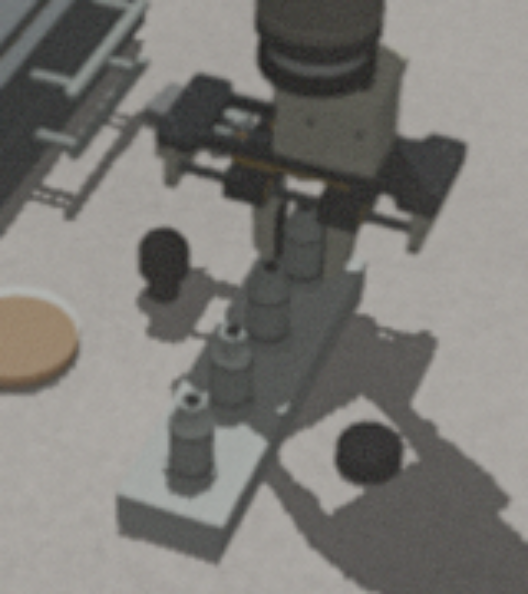

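The fingers straddle objective 1 along x, and the clearances are good. Now I feel for its sides with the jaw nearly closed.

```bash
for i in 1 2 3; do python3 -m creep '0.1 0 0 0;0 0 0 0;0 0 0 0' | grep -E 'eef|force'; done
```

```text
eef_pos: [574.8, -216.1, 54.7]
force: [-0.6, -0.7, -0.7]
gripper_force: 0.0
eef_pos: [575.7, -216.2, 54.7]
force: [-0.1, -0.7, 0.1]
gripper_force: 0.2
eef_pos: [576.3, -216.2, 54.8]
force: [-4.5, 0.6, 3.1]
gripper_force: 2.1
```

```bash
python3 -m creep '-0.3 0 0 0;0 0 0 0;0 0 0 0' | grep -E 'eef|force'; for i in 1 2 3; do python3 -m creep '-0.1 0 0 0;0 0 0 0;0 0 0 0' | grep -E 'eef|force'; done
```

```text
eef_pos: [574.1, -216.3, 54.8]
force: [0.1, -0.3, 0.6]
gripper_force: 0.0
eef_pos: [572.8, -216.2, 54.7]
force: [-0.8, -0.3, 0.9]
gripper_force: 0.0
eef_pos: [571.9, -216.2, 54.8]
force: [-0.1, 0.9, 0.1]
gripper_force: 0.4
eef_pos: [571.3, -216.3, 55.0]
force: [3.6, -0.4, -0.7]
gripper_force: 1.5
```

Seat 1 stops hard on both sides after the sound amount of travel (4.4 mm, made up of 3.3 jaw slack and about 1 play), so it is sound. Its centre is at x≈573.9. On to seat 2.

```bash
python3 -m creep '0.25 0 0 0;0 0 3 0;0 0 3.2 0;0 0 0 0;0 3.2 0 0;0 3.3 0 0;0 0 0 0;0 0 0 0;0 0 -3 0;0 0 -2.2 0;0 0 -1 0;0 0 0 0;0 0 0 0' 0.56| grep -E 'eef|force'; python3 -m creep '0 0 0 0;0 0 0 0;0 0 0 0' 0.66;  python3 -m creep '0.1 0 0 0;0 0 0 0;0 0 0 0' | grep -E 'eef|force';python3 -m creep '0.1 0 0 0;0 0 0 0;0 0 0 0' | grep -E 'eef|force'
```

```text
eef_pos: [573.7, -151.9, 55.2]
force: [1.2, 0.6, 0.6]
gripper_force: 0.0
t: 7.25
eef_pos: [573.6, -151.4, 55.5]
orientation: [2.207, 2.234, 0.001]
force: [0.3, -0.7, -0.8]
finger_gap: 31.4
gripper_force: 0.0
eef_pos: [574.3, -151.2, 54.8]
force: [-0.2, 0.2, 0.0]
gripper_force: 0.0
eef_pos: [575.3, -151.2, 54.7]
force: [0.3, -0.3, 0.5]
gripper_force: 0.0
```

```bash
for i in 1 2; do python3 -m creep '0.1 0 0 0;0 0 0 0;0 0 0 0' | grep -E 'eef|force'; done
```

```text
eef_pos: [575.8, -151.2, 54.7]
force: [-3.3, -1.3, 2.6]
gripper_force: 1.9
eef_pos: [576.0, -151.1, 54.7]
force: [-7.4, -1.0, 5.4]
gripper_force: 3.6
```

```bash
python3 -m creep '-0.4 0 0 0;0 0 0 0;0 0 0 0' | grep -E 'eef|force'; for i in 1 2; do python3 -m creep '-0.1 0 0 0;0 0 0 0;0 0 0 0' | grep -E 'eef|force'; done
```

```text
eef_pos: [573.7, -151.3, 54.8]
force: [0.7, 0.6, 0.2]
gripper_force: 0.0
eef_pos: [572.4, -151.2, 54.7]
force: [0.5, 0.4, -0.9]
gripper_force: 0.0
eef_pos: [571.3, -151.2, 54.8]
force: [0.3, -0.5, -0.1]
gripper_force: 0.2
```

```bash
for i in 1 2; do python3 -m creep '-0.1 0 0 0;0 0 0 0;0 0 0 0' | grep -E 'eef|force'; done
```

```text
eef_pos: [570.8, -151.3, 55.1]
force: [2.7, -0.5, 1.4]
gripper_force: 1.3
eef_pos: [570.4, -151.4, 55.4]
force: [4.6, 0.7, 2.3]
gripper_force: 2.6
```

Seat 2 is sound as well, with about 4.3 mm of travel. On to seat 3.

```bash
python3 -m creep '0.33 0 0 0;0 0 3 0;0 0 3.2 0;0 0 0 0;0 3.2 0 0;0 3.3 0 0;0 0 0 0;0 0 0 0;0 0 -3 0;0 0 -2.2 0;0 0 -1 0;0 0 0 0;0 0 0 0' 0.56| grep -E 'eef|force'; python3 -m creep '0 0 0 0;0 0 0 0;0 0 0 0' 0.66;  python3 -m creep '0.1 0 0 0;0 0 0 0;0 0 0 0' | grep -E 'eef|force';python3 -m creep '0.1 0 0 0;0 0 0 0;0 0 0 0' | grep -E 'eef|force'
```

```text
eef_pos: [572.9, -86.9, 55.2]
force: [-0.1, -0.3, 0.6]
gripper_force: 0.0
t: 11.55
eef_pos: [572.9, -86.3, 55.5]
orientation: [2.207, 2.234, 0.001]
force: [0.5, -0.2, -0.3]
finger_gap: 31.4
gripper_force: 0.0
eef_pos: [573.6, -86.2, 54.8]
force: [-0.3, 0.2, 0.2]
gripper_force: 0.0
eef_pos: [574.6, -86.2, 54.7]
force: [-0.5, -0.0, -0.2]
gripper_force: 0.0
```

```bash
for i in 1 2; do python3 -m creep '0.1 0 0 0;0 0 0 0;0 0 0 0' | grep -E 'eef|force'; done
```

```text
eef_pos: [575.2, -86.2, 54.7]
force: [-2.5, -0.2, 2.1]
gripper_force: 1.3
eef_pos: [575.4, -86.1, 54.7]
force: [-6.5, -0.2, 4.1]
gripper_force: 3.0
```

```bash
python3 -m creep '-0.6 0 0 0;0 0 0 0;0 0 0 0' | grep -E 'eef|force'; for i in 1 2; do python3 -m creep '-0.1 0 0 0;0 0 0 0;0 0 0 0' | grep -E 'eef|force'; done
```

```text
eef_pos: [570.8, -86.3, 54.9]
force: [-0.4, -0.3, 0.1]
gripper_force: 0.0
eef_pos: [570.4, -86.4, 55.1]
force: [2.7, 1.5, 0.8]
gripper_force: 1.5
eef_pos: [569.9, -86.4, 55.4]
force: [4.9, -0.1, 1.0]
gripper_force: 2.6
```

Seat 3 is sound too. Now seat 4, which I test the same way.

```bash
python3 -m creep '0.32 0 0 0;0 0 3 0;0 0 3.2 0;0 0 0 0;0 3.2 0 0;0 3.3 0 0;0 0 0 0;0 0 0 0;0 0 -3 0;0 0 -2.2 0;0 0 -1 0;0 0 0 0;0 0 0 0' 0.56| grep -E 'eef|force'; python3 -m creep '0 0 0 0;0 0 0 0;0 0 0 0' 0.66;  python3 -m creep '0.2 0 0 0;0 0 0 0;0 0 0 0' | grep -E 'eef|force';python3 -m creep '0.1 0 0 0;0 0 0 0;0 0 0 0' | grep -E 'eef|force'
```

```text
eef_pos: [572.1, -21.8, 55.2]
force: [-0.5, -1.0, 0.6]
gripper_force: 0.0
t: 15.25
eef_pos: [572.1, -21.3, 55.5]
orientation: [2.207, 2.234, 0.001]
force: [-0.0, 0.4, 0.6]
finger_gap: 31.7
gripper_force: 0.0
eef_pos: [573.9, -21.2, 54.8]
force: [0.1, -1.0, 0.6]
gripper_force: 0.0
eef_pos: [574.7, -21.2, 54.7]
force: [-0.6, 0.4, 0.3]
gripper_force: 0.3
```

```bash
for i in 1 2; do python3 -m creep '0.1 0 0 0;0 0 0 0;0 0 0 0' | grep -E 'eef|force'; done
```

```text
eef_pos: [575.8, -21.2, 54.7]
force: [0.1, -0.6, 1.1]
gripper_force: 0.2
eef_pos: [576.9, -21.2, 54.7]
force: [0.2, 0.3, -0.1]
gripper_force: 0.1
```

Seat 4 slides more than 2 mm with no force, so this is the loose one. I take hold of it and lift.

```bash
python3 -m creep '-0.3 0 0 0;0 0 0 0;0 0 0 0;0 0 0 0;0 0 0 0;0 0 0 0;0 0 0 0' 1; python3 -m creep '0 0 0.5 0;0 0 0.5 0;0 0 1 0;0 0 1 0;0 0 2 0;0 0 3 0;0 0 2 0;0 0 0 0;0 0 0 0;0 0 0 0'
```

```text
t: 17.15
eef_pos: [573.6, -21.2, 54.8]
orientation: [-2.208, -2.235, 0.0]
force: [-2.0, 0.9, 2.3]
finger_gap: 27.5
gripper_force: 30.0
t: 18.15
eef_pos: [573.0, -21.1, 153.5]
orientation: [-2.207, -2.233, 0.002]
force: [-0.3, 0.1, -1.0]
finger_gap: 27.7
gripper_force: 30.0
```

```bash
python3 -m creep '-1 3.59 0 0;-1 3.59 0 0;-1 3.59 0 0;-1 3.59 0 0;-1 3.59 0 0;-1 3.59 0 0;-1 3.59 0 0;-1 3.59 0 0;0 0 -2 0;0 0 -2 0;0 0 -1 0;0 0 0 0;0 0 0 0;0 0 0 0'
python3 - <<'E'
from plant import env
from h import *
p=env.snapshot("side");o=cv2.resize(p["pixels"][260:420,230:390],None,fx=3.5,fy=3.5)
t=env.snapshot("top")["pixels"][225:305,160:270]
cv2.imwrite("pics/c4.png",np.clip(o*1.6,0,255).astype(np.uint8)[:,:,::-1])
E
```

```text
t: 19.55
eef_pos: [494.4, 265.9, 105.5]
orientation: [2.208, 2.234, 0.002]
force: [-0.4, 0.1, -1.2]
finger_gap: 27.3
gripper_force: 30.0
```

View pics/c4.png

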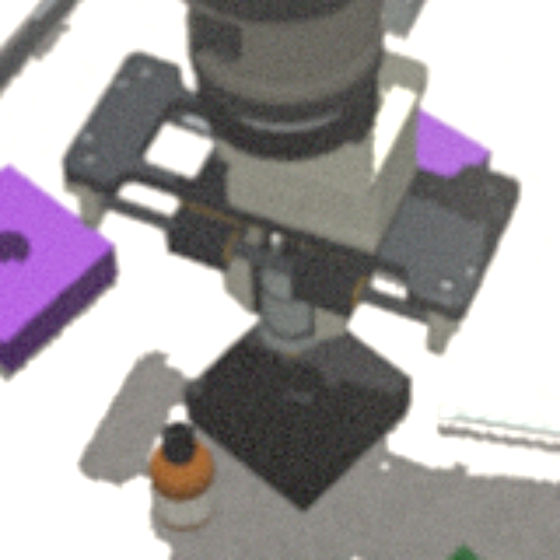

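The objective hangs upright over the stand. The flange bottom and stub are at crop (291,350), and the hole is at crop (300,388). I compare the two in the same camera.

```bash
python3 - <<'E'
from h import *
import pickle
q=pickle.load(open("P.pkl","rb"))["side"]
f=lambda u,v:((u+.5)/3.5-.5+230,(v+.5)/3.5-.5+260)
print(at(q,[f(292,353)],63),at(q,[f(300,389)],30))
T=np.array([494.4,265.9])
print("expected stub px, flange", [( (u-230)*3.5,(v-260)*3.5) for u,v in proj(q,[[*T,63],[*T,81],[492.5,266.5,30],[494.4,265.9,30]])])
E
```

```text
[[492.91391335 273.04903299  63.        ]] [[489.6715616  271.98444811  30.        ]]
expected stub px, flange [(np.float64(294.12495762270476), np.float64(339.09504639104614)), (np.float64(293.55980533000627), np.float64(318.9081108595219)), (np.float64(298.1311400857977), np.float64(376.97329044446514)), (np.float64(295.1268411797374), np.float64(374.67337580791366))]
```

```bash
python3 -m creep '-0.2 0 -1 0;0 0 -1.5 0;0 0 -0.5 0;0 0 0 0;0 0 0 0;0 0 0 0'; python3 -m creep '0 0 -0.3 0;0 0 -0.3 0;0 0 0 0;0 0 0 0'; 
```

```text
t: 20.25
eef_pos: [492.2, 266.1, 75.3]
orientation: [2.208, 2.234, 0.002]
force: [-0.2, 0.7, -1.5]
finger_gap: 27.3
gripper_force: 30.0
t: 20.65
eef_pos: [491.7, 265.9, 68.6]
orientation: [-2.208, -2.235, 0.0]
force: [0.2, -0.2, -1.5]
finger_gap: 27.5
gripper_force: 30.0
```

The stub has entered the hole with no contact. I keep lowering.

```bash
python3 -m creep '0 0 -0.4 0;0 0 -0.4 0;0 0 -0.3 0;0 0 0 0;0 0 0 0'; python3 -m creep '0 0 -0.1 0;0 0 -0.1 0;0 0 0 0;0 0 0 0'
```

```text
t: 21.15
eef_pos: [491.7, 266.0, 57.6]
orientation: [-2.208, -2.235, 0.0]
force: [-0.1, -0.2, -1.6]
finger_gap: 27.1
gripper_force: 30.0
t: 21.55
eef_pos: [491.8, 266.0, 55.8]
orientation: [2.208, 2.235, 0.0]
force: [-0.1, 0.4, -1.8]
finger_gap: 27.5
gripper_force: 30.0
```

```bash
python3 -m creep '0 0 -0.1 0;0 0 0 0;0 0 0 0'; python3 -m creep '0 0 -0.1 0;0 0 0 0;0 0 0 0'
```

```text
t: 21.85
eef_pos: [491.9, 266.1, 54.8]
orientation: [2.208, 2.235, 0.001]
force: [0.1, 0.0, -0.3]
finger_gap: 27.0
gripper_force: 30.0
t: 22.15
eef_pos: [491.9, 266.0, 54.8]
orientation: [2.208, 2.234, 0.001]
force: [-2.6, -1.6, 6.6]
finger_gap: 27.9
gripper_force: 30.0
```

The flange is down on the stand: z is back at 54.8 and there is an upward reaction. I release, retreat and look.

```bash
python3 -m creep '0 0 0.05 0;0 0 0 0;0 0 0 0;0 0 0 0;0 0 0 0;0 0 0 0' 0.45; python3 -m creep '0 0 2 0;0 0 3 0;0 0 3 0;0 0 4 0;-2 -4 3 0;-2 -4 0 0;-2 -4 0 0;-2 -4 0 0;-2 -4 0 0;-2 -4 0 0;0 0 0 0;0 0 0 0'
python3 - <<'E'
from plant import env
from h import *
p=env.snapshot("side")["pixels"];t=env.snapshot("top")["pixels"]
a=cv2.resize(p[140:420,230:410],None,fx=2,fy=2);b=cv2.resize(t[160:310,160:440],(420,225))
o=np.zeros((560,790,3),np.uint8);o[:,:360]=a;o[:225,365:785]=b
o[230:550,365:765]=cv2.resize(p[320:400,270:370],(400,320))
cv2.imwrite("pics/c5.png",np.clip(o*1.4,0,255).astype(np.uint8)[:,:,::-1])
E
```

```text
t: 22.75
eef_pos: [491.7, 266.0, 54.1]
orientation: [-2.208, -2.235, 0.0]
force: [-0.5, 0.2, 0.1]
finger_gap: 50.5
gripper_force: 0.0
t: 23.95
eef_pos: [373.3, 28.2, 202.4]
orientation: [2.211, 2.231, 0.002]
force: [0.5, 1.0, 0.6]
finger_gap: 50.7
gripper_force: 0.0
```

View pics/c5.png

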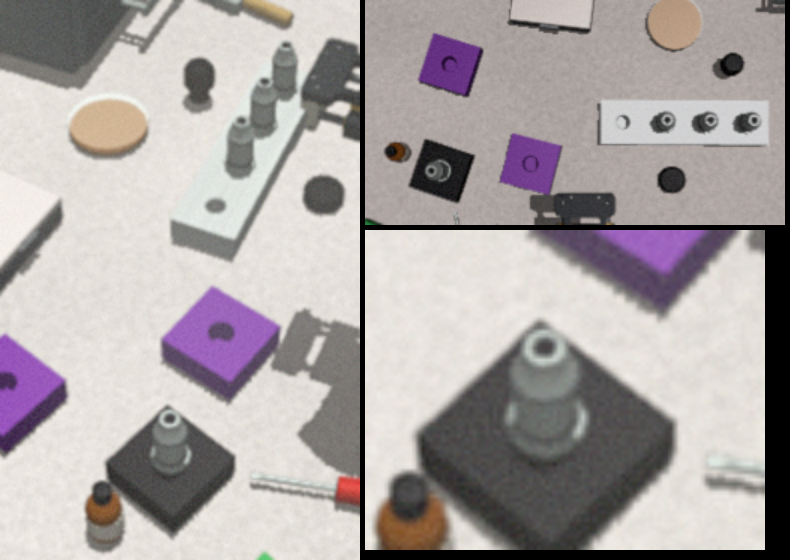

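The objective stands upright with its flange flat on the black stand (side crop, about (545,430)). The three sound ones are still in their seats, and nothing else has moved.

```bash
python3 -c "
from plant import env
print(env.close_job())"
```

```text
the job is handed in; nothing more can be done
None
```

The loose objective was the one at the block's +y end (seat 4); it now stands upright, fully home in the black repair stand, the three sound ones are still in their seats, and the job is handed in at about 24 s.

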